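# Shake tumbling chips evenly over the drying tray

## Robot

A 7-joint arm with a two-finger parallel gripper is mounted at the origin on the work surface. World frame = base frame: x ahead of the robot, y to its left, z up, the work surface at z = 0. Lengths are in m, angles in rad, forces in N, time in s.
With the tool pointing down it reaches from about 0.4 to 0.9 m from the base axis. Payload 5.5 kg.
Tool frame: the origin (TCP) lies on the centre line of the jaws, within the pads' length; the fingertips stand 11 mm ahead of it and the grasp point (between the pads) lies 8 mm behind it; z points along the fingers, y is the line along which they close (so a half turn about z gives the same grasp; the last joint's range is limited). The gripper opens to 85 mm and grips with 20 to 120 N. Pads are 22 mm wide; open, the fingers measure 114 mm over their backs; the gripper's body (76 mm by 85 mm) begins 54 mm behind the grasp point. The pads swing forward as they close: fully open they stand 13 mm farther back than shut.
Start: joints at [1.432, 0.501, -0.427, 1.55, 0.221, 1.138, -0.21], TCP at [0.254, -0.598, 0.242] pointing down, gripper open.
Joint ranges: [-2.88, 2.88], [-0.31, 2.03], [-1.54, 1.56], [0.2, 2.42], [-1.41, 4.55], [0.19, 2.02], [-2.57, 2.57]. Speed limits (rad/s): [2.57, 2.57, 3.14, 3.14, 3.14, 3.14, 3.14].

## Interface

Orientations are given as a unit quaternion [x, y, z, w].
In Python, from station import ctrl, vision, job, finder gives the robot as it stands. The module is installed in compiled form; this text tells all that it offers.
- The arm moves only by the tool drive_tool, never from a script. Its argument "increments" is a list that holds one entry, the list of rows, each a list of 6 numbers: the shift along the world's x, y, z in mm, then the turn, a rotation vector about the world's x, y, z in degrees. In form: [[[x, y, z, ax, ay, az], ...]]. A call has 1 to 10 rows; each row is the pose to reach, as a shift and turn from the pose commanded when the call began; what a row does not reach only later rows make up. A row lasts 1/10 s, in which the tool goes at most 50 mm and 8.59 degrees, less where a joint would pass 70% of its speed; a pose out of reach is approached as far as the arm can. A call with a gripper value outside its range is refused whole. "fingers" is the closure, from -1 (fully open) to 1 (shut), set as the call begins (left out, the last holds). The fingers move at their own pace and stop on an object; "force" is the grip in N (left out, the last holds). Time passes only in rows, so rows that repeat a pose let the fingers close. It gives the time, the measured TCP pose, the force, the opening and the grip force at its end, in the units of the state.
- ctrl.state(): the state, without advancing time (a new reading comes with each control period).
- vision.get_image(name): name is "side" or "top" or "wrist"; returns (picture, depth): 400x640x3 uint8, blue, green, red; 400x640 float32, m along the optical axis (not along the pixel's ray), 0 where there is no reading.
- vision.get_calibration(name): a dict with "K" (3x3 intrinsics, pixels), "world_to_cam" (4x4, takes a point from world to camera coordinates). Camera axes: x right, y down, z forward; pixel columns grow to the right and rows downward; lengths in m; the calibration is good to about 2 mm. A picture is of the moment at which its call begins: read the wrist's pose just before it. get_calibration takes no time and is no camera call; for the wrist camera it gives the pose at the moment of the call.
- job.close_job(): hands the job in; it is judged then, once.
Trained networks look in the newest picture that a camera, given by its name, has taken for a name from the list of things; names that differ only in an ending like _2 or _b are one class to them, and where a whole thing is asked for, a point or a joint stands for the part that bears it (a point fixed in the world has none). Each returns a list of dicts, best first, with "p" (0 to 1); they miss things now and then, are a little off and sometimes report something else, mostly with a low value. They report only what shows in the picture. A call takes as long as a camera call. They do not tell look-alikes from the thing itself.
- finder.boxes_of(camera, thing): "centre" ([row, column] as shares, 0 to 1, of the picture: columns of its width, rows of its height, amid what is visible of it).
- finder.tip_of(camera, thing): "centre" ([row, column] as shares, 0 to 1, of the picture: columns of its width, rows of its height: a listed point, or the origin of a listed thing).
The state is a dict: "clock": time; "q": joint angles; "joint_vel": joint speeds; "effort": joint torques, N m; "position": TCP position; "orientation": TCP orientation; "ft_force": force on the tool from outside, world axes, zero at the start; "torque": the same for the moment, N m; "width": finger opening in m; "grasp_force": force on a finger pad.
Only numpy, scipy, OpenCV 4.12 (cv2) and the standard library are available. Lean on these libraries where they do the work, as an engineer would, in place of code of your own. Each camera call takes 0.05 s, during which the arm holds its last target. There are 200 camera calls.

## Task

The five green tumbling chips in the brass shaker must dry before the next batch of castings: pick the shaker up by its wooden post and, from close above the tray, shake the chips out evenly over its three bays, so that all five lie in the tray and every bay has at least one. Then stand the empty shaker back on the bench beside the tray, flat and upright, and let go. Do not touch the chips with the gripper, and leave the rubber wheel, the blue dish and the amber jar where they stand.

Things in the scene. Friction and masses are not known exactly. Their poses are not given: they have to be found in the camera images.
- shaker: Brass channel 150 long (x), 38 wide, 32 high, clear roof; square wood grip post 24 x 24 on its middle, 32 to 80 mm up. Inside flat floor 4 mm above underside, 30 wide, 24 high; closed by a red plate at +x, fully open (no lip) at -x: tipped -x down 25 to 37 degrees, or shaken at a little less, chips slide out in file. About 0.3 kg. Origin: centre of underside; z up
- mouth (a point): middle of the floor edge at the shaker's open (-x) end: 75 mm from its centre, 4 mm above its underside
- grip (a point): point on the grip post's axis, 60 mm above the shaker's underside: a good height for the fingertips' centre
- tray: Fixed aluminium drying tray, 130 (its x) x 248 (its y) x 30 mm, open on top, walls and two partitions 5 mm thick and 30 high, floor 5 mm thick, making three bays side by side along y. Origin: centre of its underside; z up
- bay_left (a point): centre of the floor of the tray's +y end bay (inside 120 mm along the tray's x, 76 mm along y; axes as the tray's; walls rise 25 mm above this point)
- bay_mid (a point): centre of the floor of the tray's middle bay (inside 120 mm along the tray's x, 76 mm along y; axes as the tray's; walls rise 25 mm above this point)
- bay_right (a point): centre of the floor of the tray's -y end bay (inside 120 mm along the tray's x, 76 mm along y; axes as the tray's; walls rise 25 mm above this point)
- chip1: green ceramic tumbling chip, a rounded block 20 x 20 x 16 mm, 18 g; origin at its middle. Starts in the shaker, number 1 of five from the mouth
- chip2: green ceramic tumbling chip, a rounded block 20 x 20 x 16 mm, 18 g; origin at its middle. Starts in the shaker, number 2 of five from the mouth
- chip3: green ceramic tumbling chip, a rounded block 20 x 20 x 16 mm, 18 g; origin at its middle. Starts in the shaker, number 3 of five from the mouth
- chip4: green ceramic tumbling chip, a rounded block 20 x 20 x 16 mm, 18 g; origin at its middle. Starts in the shaker, number 4 of five from the mouth
- chip5: green ceramic tumbling chip, a rounded block 20 x 20 x 16 mm, 18 g; origin at its middle. Starts in the shaker, number 5 of five from the mouth
- wheel: bystander: black rubber polishing wheel lying flat, 100 across, 22 high; origin centre of underside
- dish: bystander: blue ceramic dish, 100 across, 35 high; origin centre of underside
- jar: bystander: amber glass jar, 70 across, 80 high; origin centre of underside
Things that resemble listed ones, but are neither listed nor needed, are in the scene too. What is shaped like the shaker but purple is not meant.

How it is judged:
By the outcome, as a careful person would: the job done as asked, in the order asked, and still so for the second after the job is handed in, with the robot touching nothing.
It also fails if it takes over 67 s, if anything falls off the work surface, if the arm or the gripper's body presses on something with over 40 N, if the wrist force passes 120 N, or if a joint passes its speed limit or range.

## Working session

There is one attempt and no reset: what is moved stays moved. The work goes in short steps, Python scripts to look and compute and a tool call to move; the robot and the scene stay as the last step left them, time stands still between calls to the robot, and variables do not carry over. Pictures are saved under pics/ and viewed, at most 10 in all, crops included, and the job is handed in when it is done.

Besides the shell and the picture viewer there is one more tool, called by a JSON object that holds its "fn" and its "kwargs", one argument or row to a line. drive_tool: Moves the arm, as the interface text tells. Its arguments: {"type":"object","properties":{"increments":{"type":"array"},"fingers":{"type":"number"},"force":{"type":"number"}},"required":["increments"]}

```bash
mkdir -p pics
cat > h.py <<'E'
import numpy as np, cv2
from station import ctrl, vision, job, finder
def pt(cam,u,v,depth,C=None):
    C=C or vision.get_calibration(cam);K=np.array(C["K"]);T=np.linalg.inv(np.array(C["world_to_cam"]))
    p=np.linalg.inv(K)@[u,v,1]*depth
    return T[:3,:3]@p+T[:3,3]
def ray(cam,u,v,z):
    a=pt(cam,u,v,0.0);b=pt(cam,u,v,1.0);return a+(b-a)*(z-a[2])/(b[2]-a[2])
E
python3 - <<'E'
from h import *
ims=[]
np.set_printoptions(precision=4,suppress=True)
for c in ("top","side"):
    im,d=vision.get_image(c);cv2.imwrite(f"pics/{c}0.png",im);np.save(f"pics/{c}0d.npy",d)
    for n in ("shaker","tray","wheel","dish","jar","chip1"):
        for r in finder.boxes_of(c,n)[:5]:
            v,u=r["centre"][0]*400,r["centre"][1]*640
            dd=d[int(v),int(u)]
            print(c,n,round(r["p"],2),round(u),round(v),pt(c,u,v,dd))
    for n in ("mouth","grip","tray","bay_left","bay_mid","bay_right"):
        for r in finder.tip_of(c,n)[:3]:
            v,u=r["centre"][0]*400,r["centre"][1]*640
            print(c,"tip",n,round(r["p"],2),round(u,1),round(v,1),pt(c,u,v,d[int(v),int(u)]))
s=ctrl.state();print(s["clock"],s["position"],s["orientation"],s["width"])
E
```

```text
top shaker 0.96 260 194 [0.4876 0.1907 0.0642]
top shaker 0.84 209 169 [0.5633 0.3431 0.0672]
top shaker 0.75 248 250 [0.3217 0.2175 0.0773]
top shaker 0.52 374 190 [ 0.5127 -0.1554  0.0039]
top tray 0.76 373 188 [ 0.5176 -0.1532  0.0087]
top tray 0.51 482 162 [ 0.5997 -0.5014  0.0045]
top wheel 0.56 164 232 [ 0.3853  0.4925 -0.0008]
top dish 0.8 483 163 [ 0.5953 -0.5024  0.0093]
top dish 0.72 262 189 [0.5    0.183  0.0673]
top jar 0.64 506 227 [ 0.38   -0.5203  0.0783]
top tip mouth 0.92 252.1 211.9 [0.4386 0.2164 0.0351]
top tip mouth 0.92 207.4 146.2 [ 0.6626  0.3742 -0.0003]
top tip mouth 0.74 225.2 247.0 [0.3348 0.2941 0.0272]
top tip grip 0.94 246.4 248.5 [0.3247 0.2211 0.077 ]
top tip grip 0.83 258.6 187.8 [0.5016 0.1912 0.0794]
top tip grip 0.7 206.0 169.5 [0.5619 0.3518 0.0699]
top tip tray 0.89 373.5 192.6 [ 0.5034 -0.1546  0.0026]
top tip bay_left 0.94 348.8 198.4 [ 0.4847 -0.0769  0.0055]
top tip bay_mid 0.85 375.5 188.2 [ 0.5161 -0.1606  0.008 ]
side shaker 0.68 207 269 [0.5558 0.3622 0.0428]
side shaker 0.62 294 291 [0.3141 0.2398 0.0365]
side shaker 0.6 261 251 [0.4883
[... 213 characters left out ...]
 tip mouth 0.85 185.6 264.2 [0.6273 0.3886 0.0272]
side tip mouth 0.82 274.5 305.9 [ 0.3394  0.2993 -0.0019]
side tip mouth 0.77 268.3 270.2 [0.4352 0.2276 0.0047]
side tip grip 0.82 205.6 258.0 [0.5682 0.3495 0.0787]
side tip grip 0.71 260.2 254.6 [0.4806 0.2147 0.0311]
side tip grip 0.69 258.8 241.5 [0.4962 0.201  0.0724]
side tip tray 0.62 330.6 189.6 [ 0.5021 -0.1493  0.0034]
side tip bay_left 0.75 324.7 204.1 [ 0.4744 -0.085   0.0057]
side tip bay_mid 0.73 424.1 153.6 [ 0.3506 -0.5046  0.0157]
side tip bay_mid 0.69 327.6 189.2 [ 0.51   -0.1422  0.0055]
side tip bay_mid 0.23 262.6 251.4 [0.4843 0.2009 0.0295]
1.3 [ 0.2542 -0.5982  0.2423] [0.9799 0.1996 0.     0.    ] 0.08543442878248438
```

View pics/top0.png

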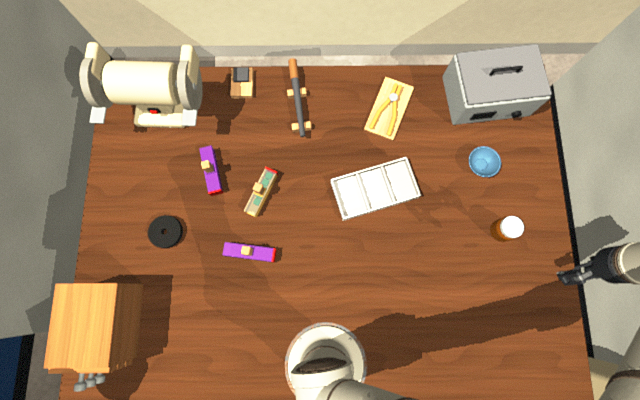

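View pics/side0.png

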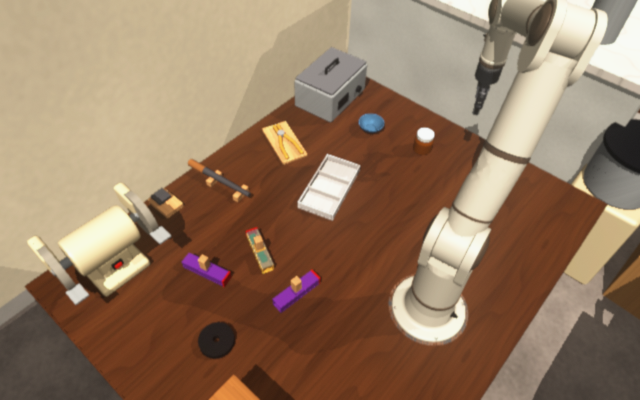

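Top view: brass shaker at (260,192), mouth near (251,212) and red plate near (273,170). The look-alikes are the purple ones at (209,169) and (248,251). I choose the brass one. The tray is at (375,188), with the dish, jar and wheel well clear of it.

Run:
```python
from h import *
np.set_printoptions(precision=4,suppress=True)
im=cv2.imread("pics/top0.png");d=np.load("pics/top0d.npy")
a=cv2.resize(im[150:235,225:285],None,fx=6,fy=6,interpolation=cv2.INTER_CUBIC);b=cv2.resize(im[150:235,325:425],None,fx=4,fy=4,interpolation=cv2.INTER_CUBIC)
b=cv2.copyMakeBorder(b,0,a.shape[0]-b.shape[0],0,0,cv2.BORDER_CONSTANT)
cv2.imwrite("pics/crop0.png",np.hstack([a,b]))
# tray from both views: white blob -> rim corners
for cam,box in (("top",(150,225,325,425)),("side",(145,225,290,365))):
    I=cv2.imread(f"pics/{cam}0.png");r0,r1,c0,c1=box
    m=np.zeros(I.shape[:2],np.uint8);hsv=cv2.cvtColor(I,cv2.COLOR_BGR2HSV)
    m[r0:r1,c0:c1]=((hsv[...,1]<70)&(hsv[...,2]>90))[r0:r1,c0:c1]
    cs=max(cv2.findContours(m,0,1)[0],key=cv2.contourArea)[:,0].astype(float)
    P=np.array([ray(cam,u,v,0.03)[:2] for u,v in cs]).astype(np.float32)
    R=cv2.minAreaRect(P);print(cam,"tray",R,cv2.boxPoints(R).tolist())
# shaker: points by depth above table (top)
C=vision.get_calibration("top")
vv,uu=np.mgrid[160:225,235:290]
P=np.array([pt("top",u,v,d[v,u],C) for u,v in zip(uu.ravel(),vv.ravel())])
m=(P[:,2]>0.02)&(P[:,2]<0.1);Q=P[m];print("shaker body",len(Q),cv2.minAreaRect(Q[:,:2].astype(np.float32)),"z",np.percentile(Q[:,2],[5,50,95]))
t=Q[Q[:,2]>0.06];print("post",len(t),t.mean(0),t[:,2].max())
# two-view triangulation of grip & mouth
def P34(c):
    C=vision.get_calibration(c);return np.array(C["K"])@np.array(C["world_to_cam"])[:3]
def tri(a,b):
    X=cv2.triangulatePoints(P34("top"),P34("side"),np.array(a,float).reshape(2,1),np.array(b,float).reshape(2,1))[:,0];return X[:3]/X[3]
print("grip",tri((258.6,187.8),(258.8,241.5)),"mouth",tri((252.1,211.9),(268.3,270.2)))
C=vision.get_calibration("wrist");print(np.array(C["K"]),np.array(C["world_to_cam"]))
```

```text
top tray ((0.5127716064453125, -0.1565006822347641), (0.13505025207996368, 0.2531890571117401), 16.6614933013916) [[0.41178470849990845, -0.05458175763487816], [0.48437827825546265, -0.2971407473087311], [0.6137585043907166, -0.25841960310935974], [0.5411649346351624, -0.01586061716079712]]
side tray ((0.5068391561508179, -0.14430087804794312), (0.13816042244434357, 0.27076709270477295), 16.868478775024414) [[0.4014461934566498, -0.03478783741593361], [0.48001623153686523, -0.29390472173690796], [0.6122320890426636, -0.2538139224052429], [0.5336620807647705, 0.0053029656410217285]]
shaker body 658 ((0.5044152140617371, 0.19555458426475525), (0.04000617563724518, 0.15172627568244934), 65.27973175048828) z [0.0272 0.0327 0.0799]
post 80 [0.5016 0.1946 0.0774] 0.08536903362292181
grip [0.5059 0.1945 0.0567] mouth [ 0.4439  0.2231 -0.0089]
[[341.1452   0.     317.8828]
 [  0.     341.1452 202.1774]
 [  0.       0.       1.    ]] [[ 0.3911 -0.9203  0.0012 -0.6498]
 [-0.8759 -0.3719  0.3074 -0.0402]
 [-0.2824 -0.1212 -0.9516  0.3798]
 [ 0.      0.      0.      1.    ]]
```

View pics/crop0.png

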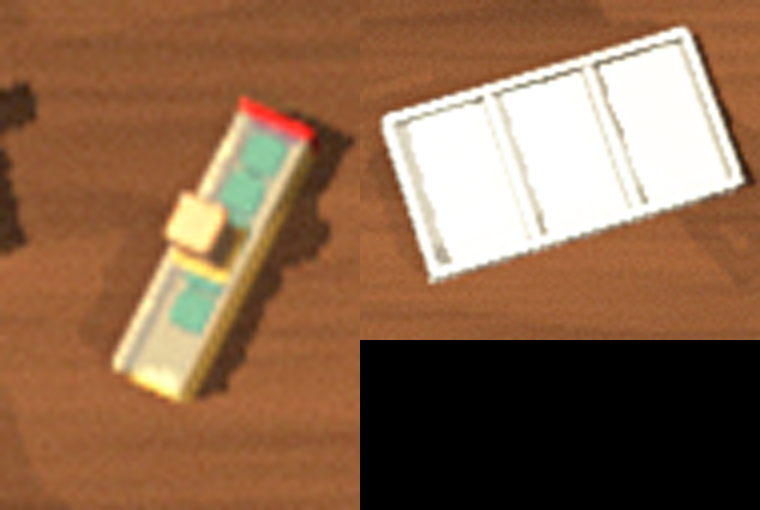

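The crop shows the brass shaker with green chips under the clear roof: red plate at the upper end, mouth towards the robot. The tray has three bays. First I move above the post.

{"fn": "drive_tool", "kwargs": {
  "increments": [
    [[249,793,0,0,0,42.3],[249,793,0,0,0,42.3],[249,793,0,0,0,42.3],[249,793,0,0,0,42.3],[249,793,0,0,0,42.3],[249,793,0,0,0,42.3],[249,793,0,0,0,42.3],[249,793,0,0,0,42.3],[249,793,0,0,0,42.3],[249,793,0,0,0,42.3]]
  ],
  "fingers": -1
}}

```text
clock: 2.3
position: [0.4043, -0.1195, 0.2427]
orientation: [0.842, 0.539, -0.0, 0.001]
ft_force: [1.5, -0.9, 0.6]
width: 0.0851
grasp_force: 0.0
```

{"fn": "drive_tool", "kwargs": {
  "increments": [
    [[99,315,-50,0,0,0],[99,315,-50,0,0,0],[99,315,-50,0,0,0],[99,315,-50,0,0,0],[99,315,-50,0,0,0],[99,315,-50,0,0,0],[99,315,-50,0,0,0],[99,315,-50,0,0,0],[99,315,-50,0,0,0]]
  ]
}}

```text
clock: 3.2
position: [0.5026, 0.1948, 0.192]
orientation: [0.841, 0.541, -0.0, -0.0]
ft_force: [0.4, -1.3, 0.3]
width: 0.0854
grasp_force: 0.0
```

Run:
```python
from h import *
np.set_printoptions(precision=4,suppress=True)
s=ctrl.state();print(s["clock"],s["position"],s["orientation"],s["q"])
C=vision.get_calibration("wrist")
im,d=vision.get_image("wrist");cv2.imwrite("pics/w1.png",im)
for n in ("grip","mouth","shaker"):
    for r in finder.tip_of("wrist",n)[:3]:
        v,u=r["centre"][0]*400,r["centre"][1]*640
        print(n,round(r["p"],2),round(u),round(v),pt("wrist",u,v,d[int(v),int(u)],C),ray("wrist",u,v,0.06))
vv,uu=np.mgrid[0:400:2,0:640:2];K=np.array(C["K"]);T=np.linalg.inv(np.array(C["world_to_cam"]))
D=d[vv,uu];X=np.stack([(uu-K[0,2])/K[0,0]*D,(vv-K[1,2])/K[1,1]*D,D],-1).reshape(-1,3)@T[:3,:3].T+T[:3,3]
X=X[(D.ravel()>0)&(np.hypot(X[:,0]-.503,X[:,1]-.195)<.1)]
def rect(Q,n): print(n,len(Q),cv2.minAreaRect(Q[:,:2].astype(np.float32)),np.percentile(Q[:,2],[5,50,95]))
rect(X[(X[:,2]>.022)&(X[:,2]<.045)],"body");rect(X[(X[:,2]>.07)&(X[:,2]<.095)],"posttop")
```

```text
3.2 [0.5026 0.1948 0.192 ] [ 0.8412  0.5407 -0.0003 -0.0003] [ 0.2968  0.4823 -0.9101  1.8675  0.4461  1.0112 -1.2311]
grip 0.74 318 193 [0.5055 0.2018 0.0809] [0.5035 0.1936 0.06  ]
grip 0.62 110 251 [0.3316 0.2257 0.0749] [0.3201 0.2214 0.06  ]
grip 0.28 243 178 [0.4453 0.2284 0.0338] [0.454  0.2295 0.06  ]
mouth 0.73 243 175 [0.4467 0.2309 0.0333] [0.4556 0.2315 0.06  ]
mouth 0.57 105 156 [0.3461 0.2949 0.032 ] [0.3653 0.2899 0.06  ]
shaker 0.6 144 223 [0.3399 0.2282 0.0294] [0.3611 0.2299 0.06  ]
body 1654 ((0.5044355988502502, 0.1957000494003296), (0.03964061290025711, 0.15151432156562805), 64.9658203125) [0.0307 0.0327 0.0352]
posttop 261 ((0.5034096240997314, 0.19608986377716064), (0.02363283932209015, 0.02292252518236637), 65.50027465820312) [0.0724 0.0803 0.0814]
```

View pics/w1.png

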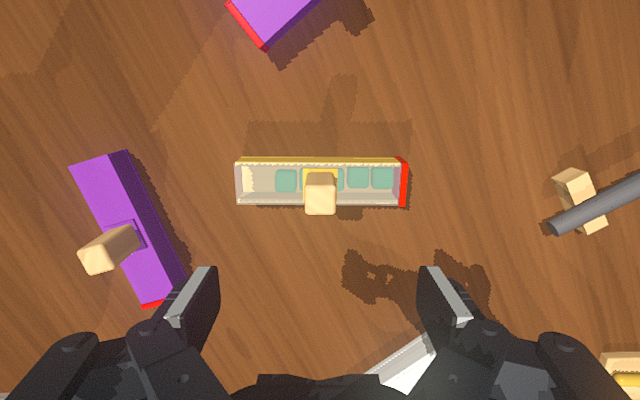

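The wrist view shows the brass shaker square to the jaws, post top at (320,195), red plate on the right, and chips at about x 286–382. Now I descend and grip.

{"fn": "drive_tool", "kwargs": {
  "increments": [
    [[1,1,-50,0,0,0],[1,1,-90,0,0,0],[1,1,-115,0,0,0],[1,1,-130,0,0,0],[1,1,-138,0,0,0],[1,1,-138,0,0,0]]
  ]
}}

```text
clock: 4.0
position: [0.5042, 0.1943, 0.0543]
orientation: [0.842, 0.539, -0.0, 0.0]
ft_force: [-0.6, 0.9, 0.4]
width: 0.0857
grasp_force: 0.0
```

{"fn": "drive_tool", "kwargs": {
  "increments": [
    [[0,0,0,0,0,0],[0,0,0,0,0,0],[0,0,0,0,0,0],[0,0,0,0,0,0],[0,0,0,0,0,0],[0,0,0,0,0,0],[0,0,0,0,0,0],[0,0,0,0,0,0]]
  ],
  "fingers": 1,
  "force": 70
}}

```text
clock: 4.8
position: [0.5045, 0.1951, 0.055]
orientation: [0.842, 0.54, 0.0, 0.0]
ft_force: [-1.5, -0.1, 5.2]
width: 0.0233
grasp_force: 69.9
```

{"fn": "drive_tool", "kwargs": {
  "increments": [
    [[0,0,5,0,0,0],[0,0,18,0,0,0],[0,0,36,0,0,0],[0,0,56,0,0,0],[0,0,74,0,0,0],[0,0,90,0,0,0],[0,-3,100,0,0,0],[2,-10,105,0,0,1],[4,-20,105,0,0,3],[7,-33,105,0,0,5]]
  ]
}}

```text
clock: 5.8
position: [0.5108, 0.1617, 0.1599]
orientation: [0.817, 0.577, 0.0, 0.0]
ft_force: [-0.1, -0.6, -4.4]
width: 0.0231
grasp_force: 69.0
```

{"fn": "drive_tool", "kwargs": {
  "increments": [
    [[4,-16,0,0,0,3],[8,-34,0,0,0,6],[12,-54,0,0,0,9],[16,-74,0,0,0,12.5],[20,-95,0,0,0,16],[24,-116,0,0,0,20],[28,-136,0,0,0,24],[33,-156,0,0,0,27],[37,-174,0,0,0,30],[40,-189,0,0,0,32]]
  ]
}}

```text
clock: 6.8
position: [0.5508, -0.0291, 0.1594]
orientation: [0.627, 0.779, -0.0, -0.0]
ft_force: [0.1, 0.5, -3.1]
width: 0.0235
grasp_force: 69.0
```

{"fn": "drive_tool", "kwargs": {
  "increments": [
    [[3,-12,0,0,0,2],[5,-21,0,0,0,3.4],[6,-27,0,0,0,4.4],[6,-29,0,0,0,4.4],[6,-29,0,0,0,4.4]]
  ]
}}

```text
clock: 7.3
position: [0.5568, -0.0563, 0.1593]
orientation: [0.597, 0.802, -0.0, -0.0]
ft_force: [0.1, 0.3, -4.3]
width: 0.0229
grasp_force: 69.0
```

Run:
```python
from h import *
np.set_printoptions(precision=4,suppress=True)
s=ctrl.state();print(s["clock"],s["position"],s["orientation"],s["q"],s["width"])
im,d=vision.get_image("wrist");im2,_=vision.get_image("side");im3,_=vision.get_image("top")
cv2.imwrite("pics/m1.png",np.vstack([np.hstack([im[100:400,100:500],cv2.resize(im2[120:270,250:450],None,fx=2,fy=2)]),np.hstack([cv2.resize(im3[130:230,300:430],(400,300)),np.zeros((300,400,3),np.uint8)])]))
```

```text
7.3 [ 0.5568 -0.0563  0.1593] [ 0.5971  0.8022 -0.0001 -0.0002] [ 0.8108  0.629  -1.0175  1.8418  0.6229  1.0309 -0.1706] 0.02294915730923345
```

View pics/m1.png

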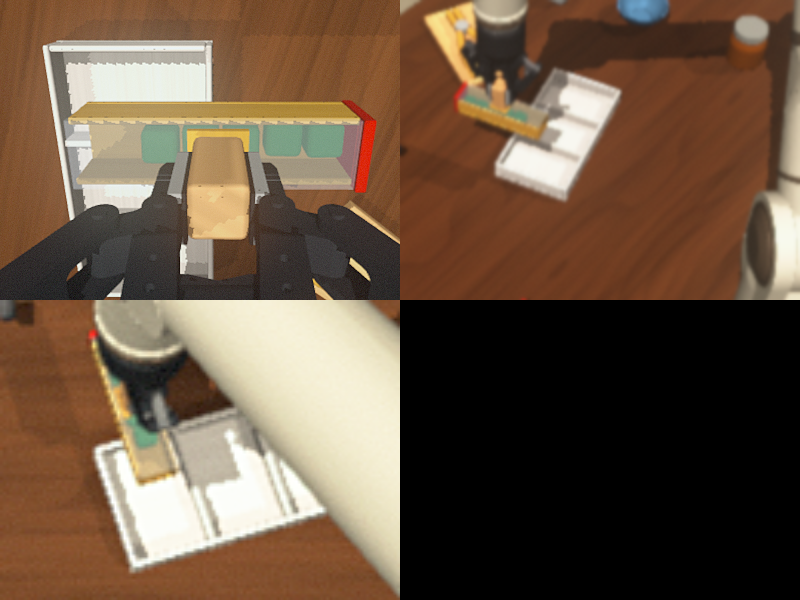

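Wrist view (pixels are in the composite picture): the shaker is held level with its mouth at (75,150) over the left bay, and the chips are still between x 142 and 343. Now I tip to 20° and lower.

{"fn": "drive_tool", "kwargs": {
  "increments": [
    [[0,0,-3,0.6,-1.9,0],[0,0,-7,1.2,-3.8,0],[0,0,-11,1.8,-5.8,0],[0,0,-16,2.4,-7.7,0],[0,0,-21,3,-9.6,0],[1,0,-26,3.6,-11.5,0],[1,0,-31,4.2,-13.4,0],[1,0,-35,4.8,-15.4,0],[1,0,-38,5.3,-17.5,0],[1,0,-39,5.7,-19.2,0]]
  ]
}}

```text
clock: 8.45
position: [0.5571, -0.0556, 0.1199]
orientation: [0.587, 0.79, 0.139, 0.104]
ft_force: [0.1, 0.4, -4.9]
width: 0.023
grasp_force: 69.3
```

```bash
cat > look.py <<'E'
from h import *
import sys
from scipy.spatial.transform import Rotation as R
np.set_printoptions(precision=4,suppress=True)
def chips(save=None):
    s=ctrl.state();p=np.array(s["position"]);M=R.from_quat(s["orientation"]).as_matrix()
    C=vision.get_calibration("wrist");im,d=vision.get_image("wrist")
    hsv=cv2.cvtColor(im,cv2.COLOR_BGR2HSV);g=((hsv[...,0]>60)&(hsv[...,0]<95)&(hsv[...,1]>60)).astype(np.uint8)
    # shaker frame: x = -+tool y, z=-tool z ; TCP 0.0545 up
    sz=-M[:,2];sx=M[:,1]*np.sign(M[:,1]@[0.958,0.287,0]);sy=np.cross(sz,sx)
    o=p-0.0545*sz
    mouth=o-0.075*sx+0.004*sz
    print("t",s["clock"],"tcp",p,"tilt",np.degrees(np.arcsin(sx[2])).round(1),"mouth",mouth,"yaw",np.degrees(np.arctan2(sx[1],sx[0])).round(1),"fz",s["ft_force"][2])
    Pm=np.array(C["K"])@np.array(C["world_to_cam"])[:3]
    f=lambda X:(lambda q:q[:2]/q[2])(Pm@np.r_[X,1])
    prof=[]
    for x in range(-85,76,4):   # green along the channel, half-chip height, several y
        c=0
        for y in (-8,-4,0,4,8):
            u,v=f(o+x/1e3*sx+y/1e3*sy+0.016*sz);u,v=int(u),int(v)
            c+=0<=u<640 and 0<=v<400 and g[v,u]
        prof.append(int(c))
    print("profile mouth->plate",''.join(map(str,prof)))
    h=np.array([.958,.287]);t=np.array([-.287,.958]);c0=np.array([.511,-.155])
    n,l,st,ce=cv2.connectedComponentsWithStats(g)
    print("mouth px",f(mouth))
    for i in range(1,n):
        if st[i,4]>40:
            u,v=ce[i];X=ray("wrist",u,v,0.013);print("blob",st[i,4],ce[i].round(),"as tray xy mm",((X[:2]-c0)@h*1e3).round(),((X[:2]-c0)@t*1e3).round())
    if save: cv2.imwrite(f"pics/{save}.png",im[0:400,60:640])
chips(sys.argv[1] if len(sys.argv)>1 else None)
E
python3 look.py a1
```

```text
t 8.45 tcp [ 0.5571 -0.0556  0.1199] tilt 20.0 mouth [ 0.5062 -0.071   0.0468] yaw 16.8 fz -4.937479632976889
profile mouth->plate 00000000000031230000000000101234404445400
mouth px [189.3018 235.0675]
blob 795 [385. 240.] as tray xy mm 171.0 42.0
blob 909 [425. 241.] as tray xy mm 213.0 34.0
blob 51 [284. 240.] as tray xy mm 83.0 55.0
blob 107 [353. 238.] as tray xy mm 141.0 47.0
blob 506 [258. 248.] as tray xy mm 63.0 51.0
```

View pics/a1.png

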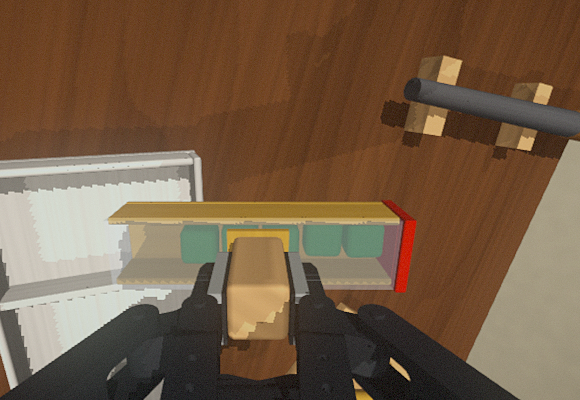

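{"fn": "drive_tool", "kwargs": {
  "increments": [
    [[-2.5,-0.8,1.7,0.6,-1.9,0],[-5,-1.5,3.5,1.1,-3.8,0],[-7.6,-2.3,5.2,1.7,-5.7,0],[-7.6,-2.3,5.2,1.7,-5.7,0]]
  ]
}}

```text
clock: 8.9
position: [0.5487, -0.0587, 0.1248]
orientation: [0.582, 0.782, 0.179, 0.134]
ft_force: [0.2, -0.7, -4.7]
width: 0.0233
grasp_force: 69.6
```

```bash
python3 look.py; python3 look.py
```

```text
t 8.9 tcp [ 0.5487 -0.0587  0.1248] tilt 25.8 mouth [ 0.5051 -0.0719  0.0467] yaw 16.7 fz -4.736067911242201
profile mouth->plate 00000000002232202000000000104344304433200
mouth px [189.1447 235.1053]
blob 789 [382. 240.] as tray xy mm 184.0 32.0
blob 879 [423. 241.] as tray xy mm 234.0 21.0
blob 116 [282. 239.] as tray xy mm 88.0 51.0
blob 67 [351. 239.] as tray xy mm 151.0 38.0
blob 542 [252. 249.] as tray xy mm 64.0 48.0
t 8.95 tcp [ 0.5496 -0.0586  0.1253] tilt 25.8 mouth [ 0.5061 -0.0719  0.0471] yaw 16.8 fz -3.6514480071679483
profile mouth->plate 00000000003213102000000000302144405433000
mouth px [189.2368 235.117 ]
blob 802 [382. 240.] as tray xy mm 185.0 31.0
blob 866 [423. 241.] as tray xy mm 236.0 21.0
blob 121 [282. 240.] as tray xy mm 89.0 50.0
blob 61 [351. 239.] as tray xy mm 152.0 39.0
blob 563 [251. 248.] as tray xy mm 64.0 49.0
```

{"fn": "drive_tool", "kwargs": {
  "increments": [
    [[0,0,0,0,0,0],[0,0,0,0,0,0]]
  ]
}}

```text
clock: 9.2
position: [0.5511, -0.0581, 0.1258]
orientation: [0.581, 0.782, 0.18, 0.135]
ft_force: [0.3, -0.2, -3.8]
width: 0.0231
grasp_force: 69.6
```

```bash
python3 look.py|grep -v mouth
```

```text
blob 808 [381. 240.] as tray xy mm 186.0 32.0
blob 873 [423. 241.] as tray xy mm 236.0 21.0
blob 134 [282. 240.] as tray xy mm 89.0 51.0
blob 61 [351. 239.] as tray xy mm 153.0 38.0
blob 610 [251. 248.] as tray xy mm 65.0 49.0
```

{"fn": "drive_tool", "kwargs": {
  "increments": [
    [[-2.7,-0.8,1.5,0.6,-1.9,0],[-2.7,-0.8,1.5,0.6,-1.9,0]]
  ]
}}

```text
clock: 9.45
position: [0.5467, -0.0594, 0.1264]
orientation: [0.579, 0.779, 0.193, 0.144]
ft_force: [-0.6, -0.5, -4.7]
width: 0.0232
grasp_force: 69.7
```

```bash
python3 look.py;python3 look.py|grep -v mouth
```

```text
t 9.45 tcp [ 0.5467 -0.0594  0.1264] tilt 27.9 mouth [ 0.5058 -0.0717  0.0467] yaw 16.7 fz -4.730765507480027
profile mouth->plate 00000000022242042000000000003424024444000
mouth px [189.149 235.132]
blob 739 [377. 240.] as tray xy mm 184.0 30.0
blob 894 [419. 240.] as tray xy mm 237.0 18.0
blob 283 [277. 241.] as tray xy mm 86.0 49.0
blob 553 [243. 248.] as tray xy mm 59.0 49.0
blob 720 [374. 240.] as tray xy mm 182.0 30.0
blob 881 [417. 240.] as tray xy mm 235.0 18.0
blob 374 [275. 242.] as tray xy mm 85.0 48.0
blob 52 [230. 238.] as tray xy mm 51.0 59.0
blob 504 [240. 250.] as tray xy mm 57.0 49.0
```

{"fn": "drive_tool", "kwargs": {
  "increments": [
    [[0,0,0,0,0,0],[0,0,0,0,0,0]]
  ]
}}

```text
clock: 9.75
position: [0.5482, -0.0591, 0.1272]
orientation: [0.579, 0.779, 0.194, 0.145]
ft_force: [0.0, 0.4, -5.2]
width: 0.0229
grasp_force: 69.7
```

```bash
python3 look.py|grep -v tcp;python3 look.py|grep -v mouth
```

```text
profile mouth->plate 00000000123330353000000000043221053440000
mouth px [189.1673 235.0833]
blob 728 [373. 240.] as tray xy mm 182.0 30.0
blob 418 [274. 242.] as tray xy mm 85.0 49.0
blob 893 [415. 240.] as tray xy mm 235.0 18.0
blob 576 [236. 248.] as tray xy mm 55.0 50.0
blob 724 [374. 240.] as tray xy mm 182.0 31.0
blob 897 [415. 240.] as tray xy mm 234.0 19.0
blob 403 [274. 242.] as tray xy mm 85.0 49.0
blob 577 [235. 249.] as tray xy mm 55.0 50.0
```

{"fn": "drive_tool", "kwargs": {
  "increments": [
    [[-2.7,-0.8,1.4,0.6,-1.9,0],[-2.7,-0.8,1.4,0.6,-1.9,0]]
  ]
}}

```text
clock: 10.05
position: [0.5434, -0.0606, 0.1274]
orientation: [0.577, 0.775, 0.206, 0.154]
ft_force: [-1.2, -0.7, -4.8]
width: 0.0231
grasp_force: 71.0
```

```bash
python3 look.py;python3 look.py|grep -v mouth;python3 look.py|grep -v mouth
```

```text
t 10.05 tcp [ 0.5434 -0.0606  0.1274] tilt 29.8 mouth [ 0.5051 -0.0721  0.0463] yaw 16.7 fz -4.8193075994814
profile mouth->plate 00000111220044424000000000224104444000000
mouth px [189.1649 235.0988]
blob 536 [363. 238.] as tray xy mm 173.0 32.0
blob 828 [401. 240.] as tray xy mm 221.0 20.0
blob 690 [264. 243.] as tray xy mm 77.0 49.0
blob 353 [220. 251.] as tray xy mm 43.0 51.0
blob 311 [356. 237.] as tray xy mm 167.0 35.0
blob 729 [390. 240.] as tray xy mm 208.0 23.0
blob 726 [253. 244.] as tray xy mm 69.0 51.0
blob 54 [284. 240.] as tray xy mm 95.0 48.0
blob 173 [210. 253.] as tray xy mm 37.0 51.0
blob 182 [349. 234.] as tray xy mm 159.0 39.0
blob 688 [380. 240.] as tray xy mm 197.0 25.0
blob 699 [242. 244.] as tray xy mm 62.0 52.0
blob 209 [279. 241.] as tray xy mm 91.0 48.0
blob 167 [179. 249.] as tray xy mm 18.0 58.0
blob 101 [199. 255.] as tray xy mm 31.0 50.0
```

{"fn": "drive_tool", "kwargs": {
  "increments": [
    [[10.4,3.1,-6.3,-2.3,7.7,0]]
  ]
}}

```text
clock: 10.3
position: [0.5501, -0.0593, 0.1203]
orientation: [0.586, 0.786, 0.158, 0.119]
ft_force: [0.4, -1.5, -6.3]
width: 0.0232
grasp_force: 71.0
```

```bash
python3 look.py;python3 look.py|grep -v mouth;python3 look.py b1|grep -v mouth
```

```text
t 10.3 tcp [ 0.5501 -0.0593  0.1203] tilt 22.8 mouth [ 0.5026 -0.0736  0.0447] yaw 16.6 fz -6.2820781873576435
profile mouth->plate 30000010111001203000000000202400000000000
mouth px [189.2751 235.1499]
blob 762 [153. 232.] as tray xy mm -2.0 72.0
blob 65 [322. 227.] as tray xy mm 119.0 56.0
blob 256 [363. 234.] as tray xy mm 156.0 43.0
blob 45 [284. 241.] as tray xy mm 87.0 49.0
blob 62 [262. 245.] as tray xy mm 69.0 49.0
blob 88 [230. 253.] as tray xy mm 46.0 47.0
blob 75 [373. 249.] as tray xy mm 167.0 28.0
blob 826 [146. 219.] as tray xy mm 0.0 82.0
blob 58 [312. 227.] as tray xy mm 116.0 58.0
blob 378 [361. 239.] as tray xy mm 161.0 39.0
blob 289 [216. 249.] as tray xy mm 41.0 52.0
blob 637 [263. 247.] as tray xy mm 75.0 48.0
blob 884 [146. 221.] as tray xy mm 1.0 81.0
blob 45 [309. 227.] as tray xy mm 114.0 59.0
blob 349 [360. 239.] as tray xy mm 161.0 40.0
blob 409 [209. 251.] as tray xy mm 37.0 53.0
blob 696 [258. 249.] as tray xy mm 72.0 48.0
```

View pics/b1.png

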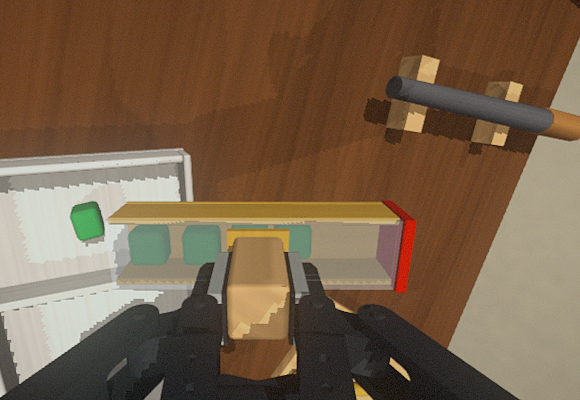

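Chip 1 lies in the left bay at crop pixel (87,221). Chip 2 is close to the mouth at (148,245), so I level further to stop it.

{"fn": "drive_tool", "kwargs": {
  "increments": [
    [[8,2.4,-6,-2.3,7.6,0],[11.8,3.5,-8,-2.9,9.6,0],[11.8,3.5,-6,-2.9,9.6,0]]
  ]
}}

```text
clock: 10.75
position: [0.5686, -0.0529, 0.117]
orientation: [0.592, 0.797, 0.094, 0.07]
ft_force: [0.0, 0.3, -4.0]
width: 0.023
grasp_force: 71.3
```

```bash
python3 look.py;python3 look.py|grep -v mouth
```

```text
t 10.75 tcp [ 0.5686 -0.0529  0.117 ] tilt 13.5 mouth [ 0.5101 -0.0705  0.0504] yaw 16.8 fz -3.9937601006881787
profile mouth->plate 11022200000223100000000000121000000000000
mouth px [189.4617 235.1847]
blob 778 [157. 218.] as tray xy mm -3.0 80.0
blob 294 [360. 242.] as tray xy mm 142.0 47.0
blob 229 [185. 250.] as tray xy mm 12.0 55.0
blob 609 [253. 251.] as tray xy mm 59.0 49.0
blob 46 [201. 251.] as tray xy mm 23.0 53.0
blob 63 [206. 262.] as tray xy mm 25.0 44.0
blob 724 [159. 218.] as tray xy mm -3.0 80.0
blob 198 [360. 239.] as tray xy mm 140.0 50.0
blob 159 [184. 251.] as tray xy mm 10.0 54.0
blob 470 [254. 252.] as tray xy mm 58.0 48.0
blob 56 [208. 259.] as tray xy mm 25.0 46.0
```

Run:
```python
from h import *
im,_=vision.get_image("wrist");cv2.imwrite("pics/b2.png",cv2.resize(im[170:320,100:320],None,fx=3,fy=3,interpolation=cv2.INTER_CUBIC))
```

```text
(no output)
```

View pics/b2.png

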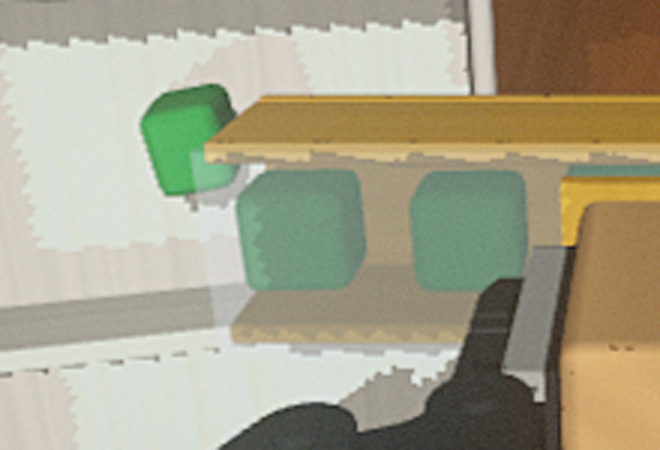

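The crop shows chip 2 overhanging the mouth by about 4 mm, with its centre still inside, and it is stable. Chip 1 is in the left bay. I move gently over to the middle bay.

{"fn": "drive_tool", "kwargs": {
  "increments": [
    [[0.5,-2,1,0,0,0],[2,-8,2,0,0,0],[4.5,-17,3,0,0,0],[7.5,-28,3,0,0,0],[10.5,-40,3,0,0,0],[13,-52,3,0,0,0],[16,-62,3,0,0,0],[18,-71,3,0,0,0],[19.5,-77,2,0,0,0],[20,-79,1,0,0,0]]
  ]
}}

```text
clock: 11.9
position: [0.5864, -0.1345, 0.1173]
orientation: [0.593, 0.797, 0.091, 0.069]
ft_force: [-0.1, 0.6, -3.5]
width: 0.0229
grasp_force: 71.3
```

```bash
python3 look.py
```

```text
t 11.9 tcp [ 0.5864 -0.1345  0.1173] tilt 13.2 mouth [ 0.5275 -0.1522  0.0511] yaw 16.6 fz -3.477759744812951
profile mouth->plate 00030130000422400000000000214000000000000
mouth px [189.5072 235.1933]
blob 1010 [150.  83.] as tray xy mm -1.0 83.0
blob 365 [361. 241.] as tray xy mm 137.0 -35.0
blob 182 [183. 251.] as tray xy mm 5.0 -29.0
blob 686 [253. 250.] as tray xy mm 53.0 -34.0
blob 80 [207. 257.] as tray xy mm 20.0 -36.0
```

{"fn": "drive_tool", "kwargs": {
  "increments": [
    [[-4,-1.2,2.5,1,-3.5,0],[-8.5,-2.5,5,2.1,-7,0],[-13.1,-3.9,7.5,3.2,-10.5,0]]
  ]
}}

```text
clock: 12.25
position: [0.573, -0.1362, 0.1252]
orientation: [0.583, 0.785, 0.169, 0.126]
ft_force: [0.1, -0.7, -4.5]
width: 0.0234
grasp_force: 71.3
```

```bash
python3 look.py; python3 look.py|grep -v mouth
```

```text
t 12.25 tcp [ 0.573  -0.1362  0.1252] tilt 24.3 mouth [ 0.5274 -0.15    0.0484] yaw 16.8 fz -4.522731059666689
profile mouth->plate 00401210003332400000000000213000000000000
mouth px [189.2014 235.1459]
blob 1092 [137.  86.] as tray xy mm -3.0 82.0
blob 305 [360. 242.] as tray xy mm 151.0 -44.0
blob 747 [251. 251.] as tray xy mm 56.0 -34.0
blob 178 [180. 251.] as tray xy mm 8.0 -24.0
blob 162 [199. 256.] as tray xy mm 20.0 -31.0
blob 1089 [144.  86.] as tray xy mm 0.0 82.0
blob 346 [360. 241.] as tray xy mm 151.0 -44.0
blob 258 [179. 252.] as tray xy mm 6.0 -25.0
blob 720 [250. 251.] as tray xy mm 55.0 -34.0
blob 101 [198. 259.] as tray xy mm 18.0 -33.0
```

{"fn": "drive_tool", "kwargs": {
  "increments": [
    [[-5.3,-1.6,3.2,1.2,-3.8,0],[-5.3,-1.6,3.2,1.2,-3.8,0]]
  ]
}}

```text
clock: 12.55
position: [0.5661, -0.1393, 0.1272]
orientation: [0.58, 0.778, 0.194, 0.144]
ft_force: [-0.5, 0.3, -4.5]
width: 0.0234
grasp_force: 71.4
```

```bash
python3 look.py; python3 look.py|grep -v mouth; python3 look.py|grep -v mouth
```

```text
t 12.55 tcp [ 0.5661 -0.1393  0.1272] tilt 27.9 mouth [ 0.5252 -0.1515  0.0474] yaw 16.6 fz -4.4756265880272785
profile mouth->plate 00210000122220002000000000110000000000000
mouth px [189.1685 235.0786]
blob 1112 [139.  85.] as tray xy mm 2.0 82.0
blob 75 [170. 211.] as tray xy mm 9.0 4.0
blob 223 [178. 232.] as tray xy mm 12.0 -11.0
blob 190 [356. 240.] as tray xy mm 158.0 -48.0
blob 117 [282. 240.] as tray xy mm 87.0 -33.0
blob 678 [236. 251.] as tray xy mm 50.0 -34.0
blob 1114 [137.  84.] as tray xy mm 2.0 82.0
blob 357 [175. 226.] as tray xy mm 12.0 -7.0
blob 107 [353. 239.] as tray xy mm 156.0 -47.0
blob 213 [279. 241.] as tray xy mm 86.0 -34.0
blob 653 [229. 251.] as tray xy mm 47.0 -34.0
blob 1116 [134.  84.] as tray xy mm 2.0 82.0
blob 413 [173. 225.] as tray xy mm 12.0 -7.0
blob 273 [277. 242.] as tray xy mm 85.0 -34.0
blob 44 [351. 239.] as tray xy mm 155.0 -47.0
blob 648 [224. 251.] as tray xy mm 44.0 -33.0
```

{"fn": "drive_tool", "kwargs": {
  "increments": [
    [[0,0,0,0,0,0],[0,0,0,0,0,0]]
  ]
}}

```text
clock: 12.9
position: [0.5688, -0.1385, 0.1286]
orientation: [0.579, 0.778, 0.195, 0.145]
ft_force: [-0.5, 0.4, -4.7]
width: 0.0235
grasp_force: 71.4
```

```bash
python3 look.py|grep -v mouth; python3 look.py|grep -v mouth
```

```text
blob 1123 [132.  85.] as tray xy mm 1.0 82.0
blob 472 [172. 225.] as tray xy mm 11.0 -6.0
blob 256 [277. 241.] as tray xy mm 85.0 -33.0
blob 92 [353. 239.] as tray xy mm 157.0 -47.0
blob 607 [222. 251.] as tray xy mm 42.0 -32.0
blob 1121 [133.  85.] as tray xy mm 1.0 82.0
blob 479 [172. 226.] as tray xy mm 11.0 -6.0
blob 90 [353. 239.] as tray xy mm 157.0 -47.0
blob 277 [277. 241.] as tray xy mm 85.0 -34.0
blob 619 [221. 251.] as tray xy mm 41.0 -32.0
```

{"fn": "drive_tool", "kwargs": {
  "increments": [
    [[-2.7,-0.8,1.4,0.6,-1.9,0],[-2.7,-0.8,1.4,0.6,-1.9,0]]
  ]
}}

```text
clock: 13.2
position: [0.5641, -0.14, 0.1289]
orientation: [0.577, 0.775, 0.208, 0.154]
ft_force: [-0.2, 0.0, -4.1]
width: 0.023
grasp_force: 71.4
```

```bash
python3 look.py|grep -v mouth; python3 look.py
```

```text
blob 1139 [135.  85.] as tray xy mm 2.0 82.0
blob 442 [174. 226.] as tray xy mm 12.0 -7.0
blob 521 [270. 243.] as tray xy mm 80.0 -35.0
blob 514 [208. 253.] as tray xy mm 32.0 -31.0
t 13.25 tcp [ 0.5645 -0.14    0.1291] tilt 30.0 mouth [ 0.5265 -0.1513  0.0479] yaw 16.6 fz -4.400297279451602
profile mouth->plate 02221140000031423000000000000000000000000
mouth px [189.0936 235.0833]
blob 1132 [134.  84.] as tray xy mm 2.0 82.0
blob 412 [172. 225.] as tray xy mm 11.0 -6.0
blob 663 [264. 244.] as tray xy mm 75.0 -35.0
blob 479 [199. 252.] as tray xy mm 26.0 -30.0
```

{"fn": "drive_tool", "kwargs": {
  "increments": [
    [[10.4,3.1,-6.3,-2.3,7.7,0]]
  ]
}}

```text
clock: 13.4
position: [0.5691, -0.1404, 0.1195]
orientation: [0.589, 0.786, 0.15, 0.111]
ft_force: [0.0, -3.0, -5.8]
width: 0.0231
grasp_force: 71.3
```

```bash
python3 look.py|grep -v mouth; python3 look.py
```

```text
blob 1080 [155.  82.] as tray xy mm 8.0 84.0
blob 726 [171. 249.] as tray xy mm 3.0 -24.0
blob 625 [252. 245.] as tray xy mm 58.0 -30.0
t 13.45 tcp [ 0.5763 -0.1362  0.1239] tilt 21.3 mouth [ 0.527  -0.151   0.0496] yaw 16.7 fz 0.04709142504363795
profile mouth->plate 43210000035232000000000000000000000000000
mouth px [189.2898 235.1317]
blob 1075 [142.  85.] as tray xy mm 6.0 83.0
blob 59 [174. 209.] as tray xy mm 14.0 5.0
blob 1041 [154. 240.] as tray xy mm -0.0 -16.0
blob 175 [179. 231.] as tray xy mm 16.0 -12.0
blob 595 [241. 245.] as tray xy mm 56.0 -29.0
blob 45 [285. 240.] as tray xy mm 90.0 -31.0
```

{"fn": "drive_tool", "kwargs": {
  "increments": [
    [[8,2.4,-6,-2.3,7.6,0],[11.8,3.5,-8,-2.9,9.6,0],[11.8,3.5,-5,-2.9,9.6,0]]
  ]
}}

```text
clock: 13.8
position: [0.59, -0.1313, 0.1189]
orientation: [0.593, 0.798, 0.087, 0.064]
ft_force: [-0.3, 0.0, -3.9]
width: 0.0233
grasp_force: 71.5
```

```bash
python3 look.py c1
```

```text
t 13.8 tcp [ 0.59   -0.1313  0.1189] tilt 12.4 mouth [ 0.5302 -0.1492  0.0535] yaw 16.8 fz -3.8789737893214284
profile mouth->plate 32110000024330000000000000000000000000000
mouth px [189.4669 235.2236]
blob 983 [146.  86.] as tray xy mm -2.0 82.0
blob 780 [160. 228.] as tray xy mm -7.0 -10.0
blob 172 [181. 231.] as tray xy mm 7.0 -13.0
blob 50 [304. 227.] as tray xy mm 93.0 -17.0
blob 381 [240. 247.] as tray xy mm 46.0 -29.0
blob 47 [229. 235.] as tray xy mm 39.0 -20.0
```

View pics/c1.png

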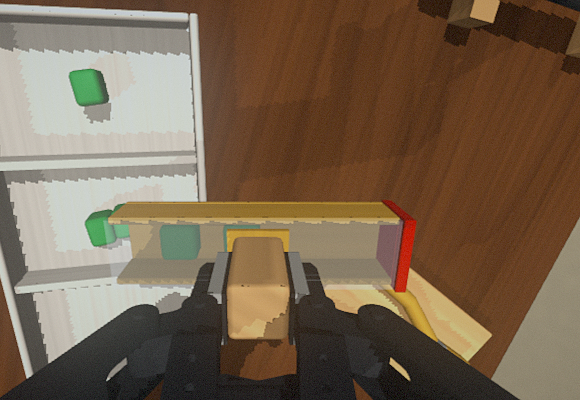

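Chip 1 is in the left bay and chips 2 and 3 are in the middle bay, at crop (100,228) with one partly under the mouth. Chips 4 and 5 are still inside, so I move to the right bay.

{"fn": "drive_tool", "kwargs": {
  "increments": [
    [[0.5,-2,0,0,0,0],[2,-8,0,0,0,0],[5,-17,0,0,0,0],[8,-28,0,0,0,0],[11.5,-40,0,0,0,0],[15,-52,0,0,0,0],[18,-62,0,0,0,0],[20.5,-71,-1,0,0,0],[22.5,-77,-2,0,0,0],[23,-79,-3,0,0,0]]
  ]
}}

```text
clock: 14.85
position: [0.6106, -0.2131, 0.1151]
orientation: [0.594, 0.797, 0.084, 0.063]
ft_force: [-0.3, 0.3, -4.1]
width: 0.023
grasp_force: 71.5
```

```bash
python3 look.py
```

```text
t 14.85 tcp [ 0.6106 -0.2131  0.1151] tilt 12.1 mouth [ 0.5504 -0.2311  0.05  ] yaw 16.6 fz -4.109568442680201
profile mouth->plate 00000000223320000000000000000000000000000
mouth px [189.4603 235.2247]
blob 1981 [160.  93.] as tray xy mm 3.0 -5.0
blob 46 [285. 238.] as tray xy mm 75.0 -107.0
blob 52 [304. 226.] as tray xy mm 89.0 -99.0
blob 520 [239. 246.] as tray xy mm 42.0 -110.0
```

{"fn": "drive_tool", "kwargs": {
  "increments": [
    [[-4,-1.2,3.5,1,-3.2,0],[-8.5,-2.6,7,2,-6.6,0],[-13,-4,10.5,3.1,-10,0],[-18,-5.4,13.5,4.2,-13.6,0],[-22.2,-6.7,16.2,5.2,-17.2,0],[-22.2,-6.7,16.2,5.2,-17.2,0],[-22.2,-6.7,16.2,5.2,-17.2,0]]
  ]
}}

```text
clock: 15.6
position: [0.5878, -0.2189, 0.1314]
orientation: [0.577, 0.775, 0.207, 0.154]
ft_force: [1.2, 0.0, -4.4]
width: 0.0231
grasp_force: 71.5
```

```bash
python3 look.py
```

```text
t 15.6 tcp [ 0.5878 -0.2189  0.1314] tilt 29.9 mouth [ 0.5496 -0.2302  0.0502] yaw 16.6 fz -4.354381697633369
profile mouth->plate 00002042000003442000000000000000000000000
mouth px [189.082  235.1551]
blob 2134 [143.  95.] as tray xy mm 6.0 -6.0
blob 676 [269. 241.] as tray xy mm 81.0 -116.0
blob 233 [205. 250.] as tray xy mm 31.0 -112.0
```

Both are sliding, so I tip slightly further and hold.

{"fn": "drive_tool", "kwargs": {
  "increments": [
    [[-2.7,-0.8,1,0.6,-1.9,0],[-2.7,-0.8,1,0.6,-1.9,0],[-2.7,-0.8,1,0.6,-1.9,0],[-2.7,-0.8,1,0.6,-1.9,0]]
  ]
}}

```text
clock: 16.05
position: [0.5864, -0.2192, 0.133]
orientation: [0.574, 0.771, 0.222, 0.164]
ft_force: [0.2, 0.6, -2.9]
width: 0.0231
grasp_force: 71.6
```

```bash
python3 look.py
```

```text
t 16.05 tcp [ 0.5864 -0.2192  0.133 ] tilt 32.0 mouth [ 0.5511 -0.2297  0.0504] yaw 16.7 fz -2.8993810130401947
profile mouth->plate 05523000000000000000000000000000000000000
mouth px [189.0756 235.096 ]
blob 2181 [138.  95.] as tray xy mm 5.0 -6.0
blob 1092 [139. 222.] as tray xy mm -5.0 -82.0
blob 711 [178. 244.] as tray xy mm 15.0 -103.0
```

{"fn": "drive_tool", "kwargs": {
  "increments": [
    [[0,0,0,0,0,0],[0,0,0,0,0,0],[0,0,0,0,0,0]]
  ]
}}

```text
clock: 16.4
position: [0.5856, -0.2196, 0.1326]
orientation: [0.574, 0.771, 0.222, 0.164]
ft_force: [0.4, -0.6, -3.4]
width: 0.0234
grasp_force: 71.6
```

```bash
python3 look.py d1
```

```text
t 16.4 tcp [ 0.5856 -0.2196  0.1326] tilt 32.0 mouth [ 0.5503 -0.2301  0.05  ] yaw 16.6 fz -3.384998360224285
profile mouth->plate 22000000000000000000000000000000000000000
mouth px [189.0538 235.0784]
blob 2184 [140.  95.] as tray xy mm 5.0 -6.0
blob 1476 [146. 226.] as tray xy mm -3.0 -86.0
```

View pics/d1.png

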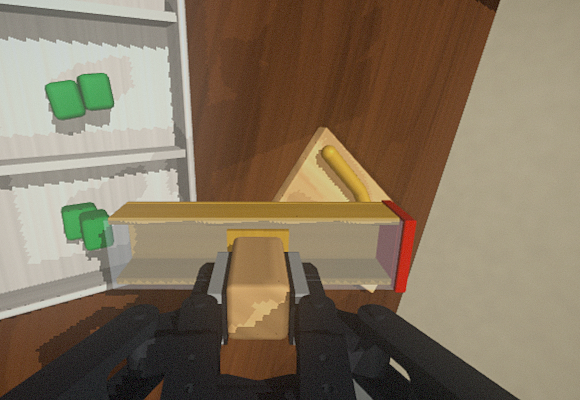

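The shaker is empty. Two chips are in the right bay (crop (80,226)) and two in the middle (80,95), and the one in the left bay was seen earlier. Now I lift, level and carry the shaker beside the tray's left end.

{"fn": "drive_tool", "kwargs": {
  "increments": [
    [[0,0,8,-1,3,0],[0,0,16,-2.5,8,0],[0,0,24,-4,13.5,0],[0,0,30,-5.8,19.2,0],[0,0,32,-7.5,25,0],[0,0,32,-9.2,30.6,0],[0,0,32,-9.2,30.6,0],[0,0,32,-9.2,30.6,0]]
  ]
}}

```text
clock: 17.25
position: [0.5862, -0.2185, 0.1642]
orientation: [0.597, 0.803, 0.002, 0.001]
ft_force: [-0.8, -0.1, -3.5]
width: 0.0231
grasp_force: 71.7
```

{"fn": "drive_tool", "kwargs": {
  "increments": [
    [[-4,9,0,0,0,0],[-14,32,0,0,0,0],[-28,64,0,0,0,0],[-43,100,0,0,0,0],[-58,136,0,0,0,0],[-73,171,0,0,0,0],[-88,204,0,0,0,0],[-100,232,0,0,0,0],[-109,252,0,0,0,0],[-113,262,0,0,0,0]]
  ]
}}

```text
clock: 18.25
position: [0.4701, 0.0433, 0.1643]
orientation: [0.597, 0.802, 0.001, 0.0]
ft_force: [0.2, 0.0, -4.3]
width: 0.0228
grasp_force: 71.6
```

Run:
```python
from h import *
from scipy.spatial.transform import Rotation as R
s=ctrl.state();print(s["clock"],s["position"],R.from_quat(s["orientation"]).as_matrix()[:,2],s["ft_force"],s["width"])
im,d=vision.get_image("top")
hsv=cv2.cvtColor(im,cv2.COLOR_BGR2HSV);g=((hsv[...,0]>60)&(hsv[...,0]<95)&(hsv[...,1]>90)).astype(np.uint8)
h=np.array([.958,.287]);t=np.array([-.287,.958]);c0=np.array([.511,-.155])
n,l,st,ce=cv2.connectedComponentsWithStats(g)
for i in range(1,n):
    if st[i,4]>5:
        X=ray("top",*ce[i],0.013);print(st[i,4],ce[i].round(),((X[:2]-c0)@h*1e3).round(),((X[:2]-c0)@t*1e3).round())
```

```text
18.25 [0.47012671 0.04333958 0.16427238] [ 6.94238540e-04  8.02231109e-04 -9.99999437e-01] [ 0.18444378  0.01059379 -4.32697556] 0.02282641215717813
29 [400. 180.] 6.0 -89.0
```

{"fn": "drive_tool", "kwargs": {
  "increments": [
    [[0,0,-15,0,0,0],[0,0,-35,0,0,0],[0,0,-55,0,0,0],[0,0,-75,0,0,0],[0,0,-90,0,0,0],[0,0,-98,0,0,0],[0,0,-103,0,0,0],[0,0,-106,0,0,0],[0,0,-106,0,0,0],[0,0,-106,0,0,0]]
  ]
}}

```text
clock: 19.3
position: [0.473, 0.0423, 0.0589]
orientation: [0.597, 0.802, 0.001, 0.0]
ft_force: [-1.3, -0.2, -3.4]
width: 0.0232
grasp_force: 71.5
```

{"fn": "drive_tool", "kwargs": {
  "increments": [
    [[0,0,-1,0,0,0],[0,0,-2,0,0,0],[0,0,-3,0,0,0],[0,0,-3,0,0,0]]
  ]
}}

```text
clock: 19.7
position: [0.4724, 0.0422, 0.0555]
orientation: [0.597, 0.802, 0.001, 0.0]
ft_force: [0.6, -0.4, -3.5]
width: 0.023
grasp_force: 71.5
```

{"fn": "drive_tool", "kwargs": {
  "increments": [
    [[0,0,-0.5,0,0,0],[0,0,-1,0,0,0],[0,0,-1,0,0,0]]
  ]
}}

```text
clock: 20.0
position: [0.4726, 0.0423, 0.055]
orientation: [0.597, 0.802, 0.0, 0.0]
ft_force: [-2.2, -0.8, 4.4]
width: 0.0233
grasp_force: 72.8
```

{"fn": "drive_tool", "kwargs": {
  "increments": [
    [[0,0,0,0,0,0],[0,0,0,0,0,0],[0,0,0,0,0,0],[0,0,0,0,0,0],[0,0,0,0,0,0],[0,0,0,0,0,0],[0,0,0,0,0,0]]
  ],
  "fingers": -1
}}

```text
clock: 20.7
position: [0.4725, 0.0423, 0.0545]
orientation: [0.597, 0.802, 0.001, 0.0]
ft_force: [0.1, -0.1, -1.0]
width: 0.0857
grasp_force: 0.0
```

{"fn": "drive_tool", "kwargs": {
  "increments": [
    [[0,0,10,0,0,0],[0,0,30,0,0,0],[0,0,60,0,0,0],[0,0,95,0,0,0],[0,0,130,0,0,0],[0,20,160,0,0,0],[-20,70,180,0,0,0],[-40,120,200,0,0,0],[-60,170,200,0,0,0],[-70,210,200,0,0,0]]
  ]
}}

```text
clock: 21.7
position: [0.4043, 0.245, 0.2557]
orientation: [0.598, 0.802, 0.001, 0.001]
ft_force: [1.5, -0.2, -0.0]
width: 0.0851
grasp_force: 0.0
```

Run:
```python
from h import *
np.set_printoptions(precision=4,suppress=True)
s=ctrl.state();print(s["clock"],s["position"],s["ft_force"],s["width"])
h=np.array([.958,.287]);t=np.array([-.287,.958]);c0=np.array([.511,-.155])
for cam in ("top","side"):
    im,d=vision.get_image(cam);cv2.imwrite(f"pics/end_{cam}.png",im)
    hsv=cv2.cvtColor(im,cv2.COLOR_BGR2HSV);g=((hsv[...,0]>50)&(hsv[...,0]<95)&(hsv[...,1]>100)).astype(np.uint8)
    n,l,st,ce=cv2.connectedComponentsWithStats(g)
    for i in range(1,n):
        if st[i,4]>8:
            X=ray(cam,*ce[i],0.013);print(cam,st[i,4],ce[i].round(),((X[:2]-c0)@h*1e3).round(),((X[:2]-c0)@t*1e3).round())
    for nme in ("shaker","wheel","dish","jar"):
        for r in finder.boxes_of(cam,nme)[:4]:
            v,u=r["centre"][0]*400,r["centre"][1]*640
            print(cam,nme,round(r["p"],2),round(u),round(v),pt(cam,u,v,d[int(v),int(u)]))
    C=vision.get_calibration(cam);K=np.array(C["K"]);T=np.linalg.inv(np.array(C["world_to_cam"]))
    vv,uu=np.mgrid[0:400,0:640]
    X=np.stack([(uu-K[0,2])/K[0,0]*d,(vv-K[1,2])/K[1,1]*d,d],-1).reshape(-1,3)@T[:3,:3].T+T[:3,3]
    X=X[(d.ravel()>0)&(np.hypot(X[:,0]-.473,X[:,1]-.042)<.09)]
    for lo,hi in((.022,.05),(.065,.1)):
        Q=X[(X[:,2]>lo)&(X[:,2]<hi)]
        if len(Q)>4: print(cam,"shaker z",lo,len(Q),cv2.minAreaRect(Q[:,:2].astype(np.float32)),np.percentile(Q[:,2],[5,50,95]))
```

```text
21.7 [0.4043 0.245  0.2557] [ 1.5165 -0.2479 -0.0161] 0.08513478188664335
top 55 [400. 181.] 1.0 -85.0
top 57 [375. 187.] 7.0 -7.0
top 27 [349. 196.] 3.0 80.0
top shaker 0.79 232 252 [0.3187 0.2724 0.0334]
top shaker 0.77 308 193 [0.4951 0.0488 0.0349]
top shaker 0.58 368 191 [ 0.5091 -0.1374  0.0049]
top wheel 0.74 166 231 [0.3866 0.4854 0.001 ]
top dish 0.65 482 164 [ 0.5953 -0.5027  0.0032]
top dish 0.33 370 194 [ 0.4993 -0.1435  0.0073]
top jar 0.56 503 229 [ 0.3731 -0.5123  0.0774]
top jar 0.35 163 229 [0.3916 0.4851 0.0202]
top shaker z 0.022 346 ((0.49703094363212585, 0.017771556973457336), (0.12059321999549866, 0.10344020277261734), 16.060848236083984) [0.028  0.032  0.0365]
top shaker z 0.065 72 ((0.47126346826553345, 0.04363178089261055), (0.024331796914339066, 0.02313469909131527), 18.390399932861328) [0.0721 0.0793 0.0827]
side 40 [339. 169.] 0.0 -87.0
side 44 [329. 184.] 5.0 -4.0
side 19 [319. 202.] 2.0 83.0
side shaker 0.81 306 228 [0.4446 0.0452 0.029 ]
side shaker 0.74 297 290 [0.3049 0.2386 0.0557]
side shaker 0.61 204 273 [0.5591 0.3734 0.0334]
side shaker 0.3 372 120 [ 0.6075 -0.5223  0.0134]
side wheel 0.64 216 341 [ 0.3893  0.485  -0.0047]
side wheel 0.63 303 227 [0.4489 0.0516 0.035 ]
side dish 0.62 370 117 [ 0.6187 -0.5257  0.0225]
side jar 0.9 429 144 [ 0.3486 -0.5198  0.0574]
side shaker z 0.022 388 ((0.478937029838562, 0.014974452555179596), (0.1540694534778595, 0.10877510160207748), 13.352028846740723) [0.0241 0.0312 0.0419]
side shaker z 0.065 63 ((0.47071269154548645, 0.04538774490356445), (0.024282263591885567, 0.026242654770612717), 18.768712997436523) [0.0667 0.0785 0.0829]
```

The green areas in the tray match one, two and two chips. The shaker stands flat, with its roof at 32 mm and post top at about 80 mm, and the bystanders have not moved. I am handing in.

```bash
python3 -c "
from station import job
print(job.close_job())"
```

```text
the job is handed in; nothing more can be done
None
```

The job is handed in at about 22 s: all five chips lie in the tray (1 left, 2 middle, 2 right), and the empty shaker stands upright beside it, released, with the wheel, dish and jar where they stood.

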